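Hold the thumb-screw collar on the flat of the autosampler drive shaft

ROBOT

A 6-joint arm with a two-finger parallel gripper is mounted at the origin on the work surface. World frame = base frame: x ahead of the robot, y to its left, z up, the work surface at z = 0. Lengths are in m, angles in rad, forces in N, time in s.
With the tool pointing down it reaches from about 0.3 to 0.875 m from the base axis. Payload 6.4 kg.
Tool frame: the origin (TCP) lies between the finger pads; the fingertips stand 8 mm ahead of it and the grasp point (between the pads) lies 11 mm behind it; z points along the fingers, y is the direction in which the jaws open and shut (so a half turn about z gives the same grasp; the last joint's range is limited). The gripper opens to 85 mm and grips with 20 to 120 N. Pads are 22 mm wide; open, the fingers measure 114 mm over their backs; the gripper's body (76 mm by 85 mm) begins 54 mm behind the grasp point. The pads swing forward as they close: fully open they stand 13 mm farther back than shut.
Start: joints at [1.055, 0.181, 1.607, -0, 1.354, -0.206], TCP at [0.175, 0.548, 0.239] pointing down, gripper open.
Joint ranges: [-2.99, 2.99], [-0.89, 2.07], [0.3, 2.58], [-1.14, 4.28], [0, 2.63], [-3.12, 3.12]. Speed limits (rad/s): [2.57, 2.57, 3.01, 3.14, 3.14, 3.14].

INTERFACE

Orientations are given as a unit quaternion [w, x, y, z].
In Python, from bench import monitor, viewer, workorder, spotter gives the robot as it stands. The module is installed in compiled form; this text tells all that it offers.
- The arm moves only by the tool move_arm, never from a script. Its argument "motion" is a list of rows, each a list of 3 entries, a list of its own where there are three numbers: the shift along the tool's x, y, z in units of 60 mm (1.0 is 60 mm), then the turn, a rotation vector about the tool's x, y, z in units of 8 degrees (1.0 is 8 degrees), then the opening in per cent of the stroke, from 0 (shut) to 100 (fully open). In form: [[[dx, dy, dz], [rx, ry, rz], grip], ...]. A call has 1 to 10 rows; each row is the pose to reach, as a shift and turn from the pose commanded when the call began, along the tool's axes at that moment; what a row does not reach only later rows make up. A row lasts 1/8 s, in which the tool goes at most 62.5 mm and 10.7 degrees, less where a joint would pass 70% of its speed; a pose out of reach is approached as far as the arm can. A call with a gripper value outside its range is refused whole. The fingers move at their own pace and stop on an object; the grip force is fixed at half the most. Time passes only in rows, so rows that repeat a pose let the fingers close. It gives the time, the measured TCP pose, the force and the opening at its end, in the units of the state.
- monitor.get_obs(): the state, without advancing time (a new reading comes with each control period).
- viewer.camera(name): name is "scene" or "top" or "wrist"; returns the picture (480x640x3 uint8, blue, green, red); there is no depth.
- viewer.calibration(name): a dict with "fovy" (degrees; the focal length in pixels is half the picture's height over the tangent of half this angle, whatever the lens; pixels are square), "cx", "cy" (the principal point, pixels), "distortion" ([k1, k2, p1, p2, k3] as OpenCV has them; the pictures are not rectified), "extrinsics" (4x4, takes a point from camera to world coordinates). Camera axes: x right, y down, z forward; pixel columns grow to the right and rows downward; lengths in m; the calibration is good to about 2 mm. A picture is of the moment at which its call begins: read the wrist's pose just before it. calibration takes no time and is no camera call; for the wrist camera it gives the pose at the moment of the call.
- workorder.hand_in(): hands the job in, once; it reports no verdict.
Trained networks look in the newest picture that a camera, given by its name, has taken for a name from the list of things; names that differ only in an ending like _2 or _b are one class to them, and where a whole thing is asked for, a point or a joint stands for the part that bears it (a point fixed in the world has none). Each returns a list of dicts, best first, with "score" (0 to 1); they miss things now and then, are a little off and sometimes report something else, mostly with a low value. They report only what shows in the picture. A call takes as long as a camera call. They do not tell look-alikes from the thing itself.
- spotter.search_frame(camera, name): "centre" ([column, row] as shares, 0 to 1, of the picture: columns of its width, rows of its height, amid what is visible of it).
- spotter.outline_of(camera, name): "region" (480x640 bool, what is visible of it) and "centre" ([column, row] as shares, 0 to 1, of the picture: columns of its width, rows of its height, amid what is visible of it).
The state is a dict: "time_s": time; "q": joint angles; "dq": joint speeds; "joint_efforts": joint torques, N m; "eef_pos": TCP position; "eef_rot": TCP orientation; "wrist_force": force on the tool from outside, world axes, zero at the start; "torque": the same for the moment, N m; "opening": opening from 0.0 (shut) to 1.0 (fully open).
Only numpy, scipy, OpenCV 4.12 (cv2) and the standard library are available. Lean on these libraries where they do the work, as an engineer would, in place of code of your own. Each camera call takes 0.05 s, during which the arm holds its last target. There are 200 camera calls.

TASK

With the collar still on its mat, pinch the bare carousel drive shaft, feel for its set-screw flat and turn the flat round to the unit's front (the side with the black index bar); then fetch the collar with the thumb screw and lower it level over the shaft, thumb screw pointing to the front. Finish while still holding it in the gripper, about 10 mm clear above the steel boss, and keep it pushed towards the back of the unit so that the nose of the screw presses on the flat. Leave the spacer, the screwdriver and the glassware where they are.

Things in the scene. Friction and masses are not known exactly. Their poses are not given: they have to be found in the camera images.
- unit: white drive unit fixed to the bench, 170 x 170 mm, deck 60 mm high. Origin: centre of its underside, on the shaft's axis; z up; its own -x axis points to its front, where a black index bar lies on the deck (the front panel is black too). On the deck a round steel boss, 28 mm across, 8 mm high, carries the shaft.
- boss_top (a point): centre of the boss's top face, 68 mm above the unit's underside (axes as unit, does not turn). The bare shaft stands 45 mm out of it and turns either way against a light friction of 0.05 N m, staying where left. At the start its flat faces 0.5 to 2.1 rad anticlockwise (from above) from the unit's front, i.e. to the side of the unit's own -y axis.
- shaft_top (a point): centre of the upright steel shaft's upper end, on its axis, 113 mm above the unit's underside; axes as unit, does not turn with the shaft. The shaft is 20 mm across with one flat over its whole length, 5 mm from the axis and 17 mm wide: 15 mm across the flat, 20 mm across the round, a D from above. Its angle is not reported: see it, or feel it by pinching.
- collar_center (a point): loose aluminium collar, ring 44 mm outside, 24 mm high, bore 23 mm, 75 to 120 g, lying flat on the 4 mm mat; this point is on its axis, half-way up. z is its axis (up), -x points outwards along its radial thumb screw; the screw head ends 38 mm from the axis. Grip it across its y axis (44 mm). It goes down the shaft only with the screw nose over the flat.
- screw: thumb screw fixed in the collar, half-way up. Origin: tip of its square nose (6 x 6 mm) inside the bore, 6.5 mm from the collar's axis; its -x axis points outwards to the round head, 12 mm across, 18.5 to 31.5 mm from the tip. With collar and shaft concentric the nose stands 1.5 mm off the flat.
- spacer: plain aluminium spacer ring, same diameters and height as the collar (44 mm outside, 24 mm high) but without a screw; lies on the mat; leave alone. Origin: centre of its underside
- driver: screwdriver, 150 mm long, lying on the bench beyond the mat; leave alone
- amber: amber solvent bottle, 72 mm wide, 160 mm high; leave alone. Origin: centre of its underside
- clear: clear bottle with cap, 68 mm wide, 140 mm high; leave alone. Origin: centre of its underside
- vial_a: small vial, 22 mm wide, 34 mm high; leave alone. Origin: centre of its underside
- vial_b: small vial, 22 mm wide, 34 mm high; leave alone. Origin: centre of its underside
- beaker: glass beaker, 64 mm wide, 60 mm high; leave alone. Origin: centre of its underside
Things that resemble listed ones, but are neither listed nor needed, are in the scene too. Leave any brown look-alike of the unit alone.

How it is judged:
On the way, in this order (a step that is already met when the one before it is completed fails the run):
1. the fingers pinch the bare shaft while the collar still lies on the mat (contact force between the fingers and unit above 1 N and distance between the grasp point and shaft_top below 0.05 m and distance of collar_center from where it was at the start of the episode below 0.02 m), for 0.2 s.
2. the collar is picked up from the mat (height (world z) of collar_center above 0.05 m and contact force between the fingers and collar above 1 N), for 0.2 s.
At the end, for the whole second after the job is handed in: Ends holding: the gripper grips the collar (over 2 N), level within 0.12 rad, axis within 4 mm of the shaft axis, underside 4 to 18 mm above the boss, thumb screw towards the unit front within 0.2 rad, screw nose pressing on the shaft with over 1 N, at rest (z of collar_center in the frame of unit between 0.084 and 0.098 m and horizontal distance between collar_center and shaft_top below 0.004 m and angle between collar_center's own z axis and vertical below 0.12 rad and angle between the x axis of screw and the x axis of unit, either way round below 0.2 rad and x of screw in the frame of unit below -0.003 m and contact force between screw and unit above 1 N and contact force between the fingers and collar above 2 N and linear speed of screw below 0.02 m/s); the arm keeps its last pose, push and grip.
It fails at once if a bystander is pushed more than 30 mm or knocked over (distance of any of spacer, driver, amber, clear, vial_a, vial_b, beaker from where it was at the start of the episode above 0.03 m or angle between any of spacer, amber, clear, vial_a, vial_b, beaker's own z axis and vertical above 0.6 rad).
It also fails if it takes over 72 s, if anything falls off the work surface, if the arm or the gripper's body presses on something with over 40 N, if the wrist force passes 120 N, or if a joint passes its speed limit or range.

## Working session

There is one attempt and no reset: what is moved stays moved. The work goes in short steps, Python scripts to look and compute and a tool call to move; the robot and the scene stay as the last step left them, time stands still between calls to the robot, and variables do not carry over. Pictures are saved under pics/ and viewed, about 8 in all and at most 12, crops included, and the job is handed in when it is done.

Besides the shell and the picture viewer there is one more tool, called after ">>>" in YAML: its name, and indented under it one key for each argument. move_arm: Moves the arm, as the interface text tells. Its arguments: {"type":"object","properties":{"motion":{"type":"array","items":{"type":"array"}}},"required":["motion"]}

```bash
mkdir -p pics; cat > h.py <<'E'
import numpy as np, cv2
from bench import monitor, viewer, workorder, spotter
from scipy.spatial.transform import Rotation as R
def cal(n):
    c=viewer.calibration(n); f=240/np.tan(np.radians(c["fovy"])/2)
    K=np.array([[f,0,c["cx"]],[0,f,c["cy"]],[0,0,1]]); return K,np.array(c["distortion"],float),np.array(c["extrinsics"])
def toz(n,px,z):
    K,D,E=cal(n); p=cv2.undistortPoints(np.array(px,float).reshape(-1,1,2),K,D).reshape(-1,2)
    d=np.c_[p,np.ones(len(p))]@E[:3,:3].T; o=E[:3,3]
    return (o+d*((z-o[2])/d[:,2])[:,None])[:,:2]
def proj(n,P):
    K,D,E=cal(n); T=np.linalg.inv(E)
    return cv2.projectPoints(np.array(P,float).reshape(-1,3),cv2.Rodrigues(T[:3,:3])[0],T[:3,3],K,D)[0].reshape(-1,2)
def Rt(o): q=o["eef_rot"]; return R.from_quat([q[1],q[2],q[3],q[0]])
def units(target,yaw=None):
    """shift (60mm units, tool axes) to TCP target; yaw = world dir of tool x -> turn in 8deg units"""
    o=monitor.get_obs(); r=Rt(o); d=r.inv().apply(np.array(target)-o["eef_pos"])/.06
    rv=None
    if yaw is not None:
        x=np.array([np.cos(yaw),np.sin(yaw),0]); z=np.array([0,0,-1.]); y=np.cross(z,x)
        rv=(r.inv()*R.from_matrix(np.c_[x,y,z])).as_rotvec()/np.radians(8)
    return d.round(3),rv if rv is None else rv.round(3)
E
python3 - <<'E'
from h import *
o=monitor.get_obs(); print({k:np.round(v,3) for k,v in o.items()}); print(Rt(o).as_matrix().round(3))
for n in ["top","scene"]:
    cv2.imwrite(f"pics/{n}0.png",viewer.camera(n)); K,D,E=cal(n); print(n,K[0,0],D,E.round(3).tolist())
    for t in ["unit","shaft_top","collar_center","screw","spacer","driver","amber","clear","vial_a","beaker"]:
        print(n,t,[(np.round(np.array(r["centre"])*[640,480],1),round(r["score"],2)) for r in spotter.search_frame(n,t)][:3])
E
```

```text
{'time_s': np.float64(0.0), 'q': array([ 1.055,  0.182,  1.608, -0.   ,  1.354, -0.206]), 'dq': array([-0.001, -0.001,  0.001, -0.002, -0.   ,  0.002]), 'joint_efforts': array([ 0.0000e+00, -4.4488e+01, -3.5133e+01, -0.0000e+00,  9.0000e-03,
        0.0000e+00]), 'eef_pos': array([0.175, 0.547, 0.238]), 'eef_rot': array([-0.   ,  0.154,  0.988, -0.001]), 'wrist_force': array([ 0.389,  0.468, -0.069]), 'torque': array([ 0.003, -0.006,  0.055]), 'opening': np.float64(0.999)}
[[-0.952  0.305 -0.001]
 [ 0.305  0.952 -0.002]
 [ 0.    -0.002 -1.   ]]
top 503.48643897462665 [0.03090819 0.         0.         0.         0.        ] [[-0.009, -0.998, 0.064, 0.38], [-1.0, 0.009, 0.002, 0.032], [-0.003, -0.064, -0.998, 1.514], [0.0, 0.0, 0.0, 1.0]]
top unit [(array([275.2, 228.8]), 0.91), (array([156.6, 299.8]), 0.74), (array([420.9, 324.8]), 0.57)]
top shaft_top [(array([276.3, 230.3]), 0.93), (array([420.9, 325. ]), 0.68), (array([155.2, 303.9]), 0.66)]
top collar_center [(array([426.4, 223.6]), 0.6), (array([397.7, 147.4]), 0.5)]
top screw []
top spacer [(array([378.7, 228. ]), 0.7)]
top driv
[... 410 characters left out ...]
858], [0.471, -0.676, 0.566, -0.65], [-0.006, -0.644, -0.765, 0.96], [0.0, 0.0, 0.0, 1.0]]
scene unit [(array([170.3, 283.5]), 0.94), (array([346.2, 209.6]), 0.92), (array([340.7, 122.5]), 0.74)]
scene shaft_top [(array([172.3, 281.6]), 0.9), (array([347.9, 208.6]), 0.85), (array([338. , 124.6]), 0.61)]
scene collar_center [(array([270.6, 339.2]), 0.81)]
scene screw []
scene spacer [(array([299.2, 293.5]), 0.74)]
scene driver [(array([374.5, 358. ]), 0.95)]
scene amber [(array([439.4, 211.4]), 0.8)]
scene clear [(array([407.7, 291.2]), 0.77), (array([164.2, 352.5]), 0.67)]
scene vial_a [(array([329.5, 155.8]), 0.65), (array([166.1, 354.4]), 0.48)]
scene beaker [(array([264.8, 426.6]), 0.82)]
```

View pics/top0.png

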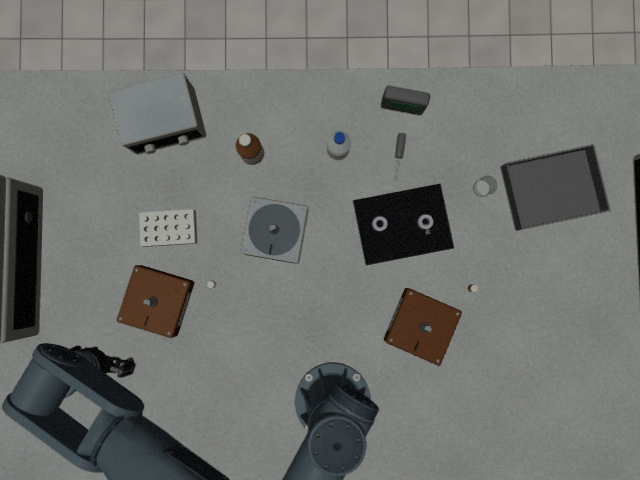

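View pics/scene0.png

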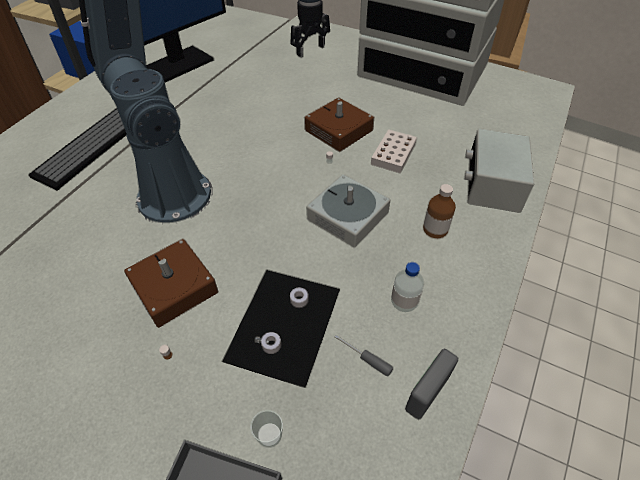

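The white unit's shaft is near (273,229) in the top view, with its index bar at (270,249) towards the robot. The collar is the right-hand ring at (426,222), with its screw towards (428,232). Next I compute world positions.

```bash
python3 - <<'E'
from h import *
viewer.camera("top")
r=spotter.outline_of("top","unit")[0]; m=r["region"].astype(np.uint8)
c=max(cv2.findContours(m,0,2)[0],key=cv2.contourArea); print("unit",m.sum(),cv2.minAreaRect(c))
b=cv2.boxPoints(cv2.minAreaRect(c)); w=toz("top",b,.05); print(w.round(4), w.mean(0), [np.degrees(np.arctan2(*(w[(i+1)%4]-w[i])[::-1])).round(2) for i in range(4)])
print("shaft",toz("top",[[273.5,228.5]],.113),"bar",toz("top",[[270,249]],.06))
for t in ["collar_center","spacer"]:
  for r in spotter.outline_of("top",t)[:2]:
    m=r["region"].astype(np.uint8); p=np.array(r["centre"])*[640,480]; print(t,r["score"],m.sum(),p,toz("top",[p],.02))
print("screw",toz("top",[[428.5,232]],.016))
K,D,E=cal("wrist"); o=monitor.get_obs(); print("wristcam rel TCP (tool)",Rt(o).inv().apply(E[:3,3]-o["eef_pos"]).round(3),K[0,0],(Rt(o).inv().as_matrix()@E[:3,:3]).round(3).tolist())
im=viewer.camera("top"); cr=np.hstack([cv2.resize(im[185:275,230:320],(400,400),interpolation=cv2.INTER_CUBIC),cv2.resize(im[180:270,355:445],(400,400),interpolation=cv2.INTER_CUBIC)]); cv2.imwrite("pics/crop0.png",cr)
E
```

```text
unit 3677 ((421.83544921875, 326.56658935546875), (62.85062789916992, 61.37211608886719), 22.98871612548828)
[[ 0.1751 -0.139 ]
 [ 0.3359 -0.2111]
 [ 0.2644 -0.3756]
 [ 0.1049 -0.3026]] [ 0.2200837  -0.25706967] [np.float64(-24.16), np.float64(-113.52), np.float64(155.4), np.float64(66.78)]
shaft [[0.50104826 0.16262302]] bar [[0.44627776 0.17787121]]
collar_center 0.65 183 [422.976 222.384] [[ 0.52314482 -0.27359613]]
spacer 0.7 150 [374.4  226.08] [[ 0.51350911 -0.12915802]]
screw [[ 0.49461573 -0.29017741]]
wristcam rel TCP (tool) [ 0.076 -0.    -0.134] 408.6064614545048 [[-0.001, -0.955, -0.296], [1.0, -0.001, -0.0], [-0.0, -0.296, 0.955]]
```

View pics/crop0.png

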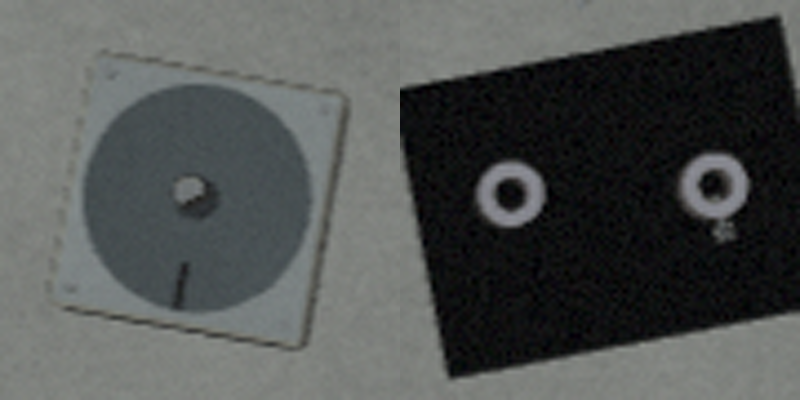

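The crop shows the unit turned about 10°, the flat on the shaft facing lower right (roughly 1 rad from the front), and the collar's screw pointing down and slightly right. I'll move above the shaft for a wrist view.

```bash
python3 - <<'E'
from h import *
c=np.array([[97,52],[345,95],[302,347],[55,305]])/4.4444+[230,185]-.4
w=toz("top",c,.06); print(w.round(4),w.mean(0),[np.degrees(np.arctan2(*(w[(i+1)%4]-w[i])[::-1])).round(2) for i in range(4)])
u=w.mean(0); print(units([u[0],u[1],.26],np.radians(140)))
E
```

```text
[[0.6002 0.2314]
 [0.5704 0.0693]
 [0.406  0.0985]
 [0.4348 0.2588]] [0.50287394 0.16450451] [np.float64(-100.42), np.float64(169.93), np.float64(79.82), np.float64(-9.41)]
(array([-7.147, -4.417, -0.345]), array([-0.   ,  0.   ,  2.781]))
```

>>> move_arm:
  motion:
    - [[-0.85,-0.53,-0.35],[0,0,0.6],100]
    - [[-1.7,-1.05,-0.35],[0,0,1.2],100]
    - [[-2.55,-1.58,-0.35],[0,0,1.8],100]
    - [[-3.4,-2.1,-0.35],[0,0,2.4],100]
    - [[-4.25,-2.63,-0.35],[0,0,2.78],100]
    - [[-5.1,-3.15,-0.35],[0,0,2.78],100]
    - [[-5.95,-3.68,-0.35],[0,0,2.78],100]
    - [[-6.7,-4.14,-0.35],[0,0,2.78],100]
    - [[-7.15,-4.42,-0.35],[0,0,2.78],100]
    - [[-7.15,-4.42,-0.35],[0,0,2.78],100]

```text
time_s: 2.6
eef_pos: [0.5042, 0.1624, 0.2602]
eef_rot: [0.0, 0.344, 0.939, -0.0]
wrist_force: [-0.8, -0.4, -1.1]
opening: 1.003
```

```bash
python3 - <<'E'
from h import *
o=monitor.get_obs(); print(o["time_s"],o["eef_pos"],o["q"].round(2)); im=viewer.camera("wrist"); cv2.imwrite("pics/w1.png",im)
for t in ["shaft_top","unit"]:
  for r in spotter.search_frame("wrist",t)[:2]: p=np.array(r["centre"])*[640,480]; print(t,r["score"],p,toz("wrist",[p],.113))
u=[.503,.1645]; print(proj("wrist",[[*u,.113],[*u,.068]]))
E
```

```text
2.6 [0.50420895 0.16241136 0.26017276] [ 0.09  0.06  1.7  -0.    1.38 -0.78]
shaft_top 0.64 [325.184 193.68 ] [[0.48663773 0.17996532]]
unit 0.57 [328.128 193.392] [[0.48753333 0.18212057]]
[[323.02163632 225.55487971]
 [322.9866207  211.128404  ]]
```

View pics/w1.png

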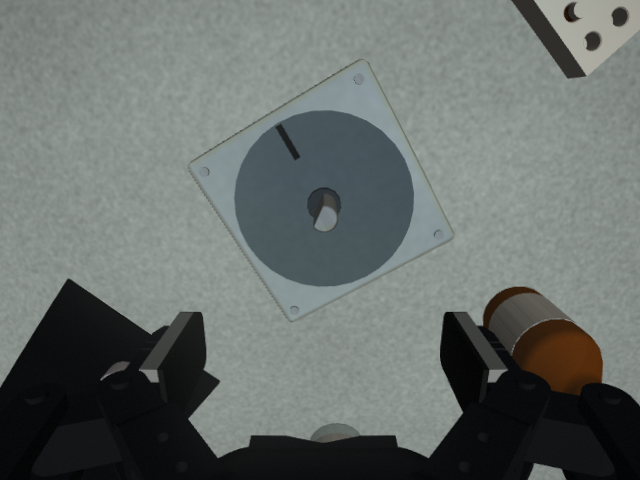

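```bash
python3 - <<'E'
from h import *
im=cv2.imread("pics/w1.png"); cv2.imwrite("pics/w1c.png",cv2.resize(im[175:245,285:365],(800,700))[:600])
# deck rim corners by fitting bright deck: printed via unit model projection
c=np.array([[362,59],[454,238],[292,322],[189,164]]); w=toz("wrist",c,.06); print(w.round(4),w.mean(0),[np.degrees(np.arctan2(*(w[(i+1)%4]-w[i])[::-1])).round(2) for i in range(4)])
b=toz("wrist",[[279,125],[296,158]],.06); print("bar",b,np.degrees(np.arctan2(*(b[0]-b[1])[::-1])))
print("amber",toz("top",[[247,141]],.16),"spacer",toz("top",[[379.5,224]],.028))
E
```

```text
[[0.4324 0.2625]
 [0.5949 0.2345]
 [0.5657 0.0748]
 [0.4038 0.105 ]] [0.49921251 0.16921322] [np.float64(-9.8), np.float64(-100.35), np.float64(169.43), np.float64(79.69)]
bar [[0.42849406 0.18161614]
 [0.45671138 0.17490991]] 166.6309090203836
amber [[0.7368982  0.22949244]] spacer [[ 0.51882811 -0.14347638]]
```

View pics/w1c.png

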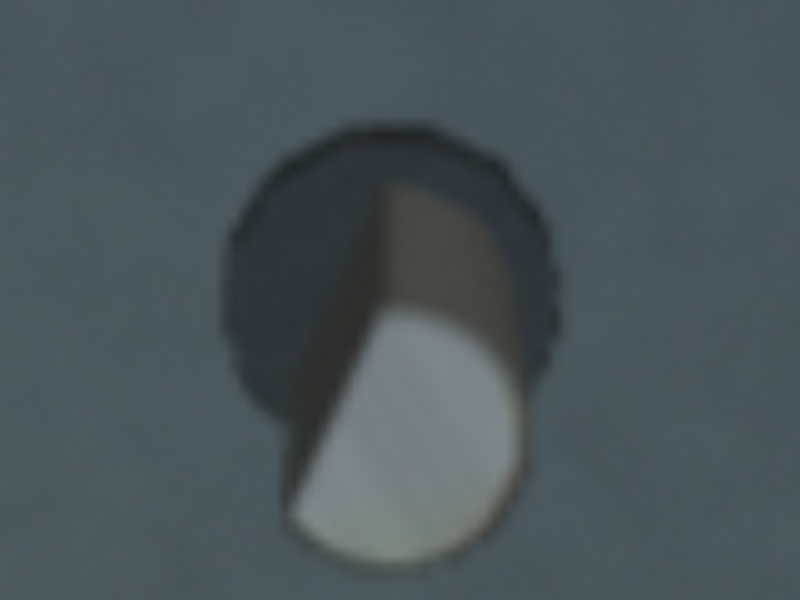

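```bash
python3 - <<'E'
from h import *
# picture w1 was taken at the present pose (arm has not moved)
px=np.array([[292,515],[388,308],[523,450],[440,315],[395,565],[500,520],[495,365]])/10+[285,175]-.45
w=toz("wrist",px,.113); print(w.round(4))
from scipy.optimize import least_squares
f=least_squares(lambda p:np.hypot(*(w-p[:2]).T)-.010,w.mean(0)); c=f.x; print("centre",c,f.fun.round(4))
d=w[1]-w[0]; n=np.array([d[1],-d[0]]); n=n*np.sign(n@((w[0]+w[1])/2-c)); n/=np.hypot(*n)
print("flat yaw",np.degrees(np.arctan2(n[1],n[0]))%360,"chord",np.hypot(*d),"dist",((w[0]+w[1])/2-c)@n)
E
```

```text
[[0.499  0.1592]
 [0.4919 0.1741]
 [0.5059 0.1748]
 [0.4946 0.1766]
 [0.5066 0.1624]
 [0.5088 0.1703]
 [0.4999 0.1773]]
centre [0.49900212 0.16799065] [-0.0012 -0.0006 -0.0003 -0.0004 -0.0006  0.0001 -0.0007]
flat yaw 205.56315303385534 chord 0.016523620889253986 dist 0.003760926209045677
```

```bash
python3 - <<'E'
from h import *
print(monitor.get_obs()["eef_pos"],units([.5013,.1691,.15],np.radians(115.6)))
E
```

```text
[0.50243691 0.16489384 0.26017844] (array([0.058, 0.042, 1.836]), array([-1.000e-03, -4.000e-03,  3.054e+00]))
```

>>> move_arm:
  motion:
    - [[0,0,0.3],[0,0,1.0],100]
    - [[0,0,0.6],[0,0,2.0],70]
    - [[0,0,0.6],[0,0,3.05],50]
    - [[0,0,0.6],[0,0,3.05],50]
    - [[0,0,0.6],[0,0,3.05],50]
    - [[0,0,0.6],[0,0,3.05],50]

```text
time_s: 3.5
eef_pos: [0.503, 0.1646, 0.2247]
eef_rot: [0.0, 0.532, 0.847, 0.0]
wrist_force: [-0.5, -0.5, 0.3]
opening: 0.5
```

```bash
python3 - <<'E'
from h import *
o=monitor.get_obs(); print(o["eef_pos"]); im=viewer.camera("wrist"); cv2.imwrite("pics/w2.png",im)
print(monitor.get_obs()["eef_pos"],o["opening"])
p=proj("wrist",[[.5008,.1655,.113]])[0]; print(p); x,y=(p-[40,30]).astype(int); print(x,y)
cv2.imwrite("pics/w2c.png",cv2.resize(im[y:y+60,x:x+80],(800,600)))
E
```

```text
[0.50303503 0.16463886 0.22467824]
[0.50304163 0.16449273 0.2245843 ] 0.5002957554870192
[320.28619248 236.32351193]
280 206
```

View pics/w2c.png

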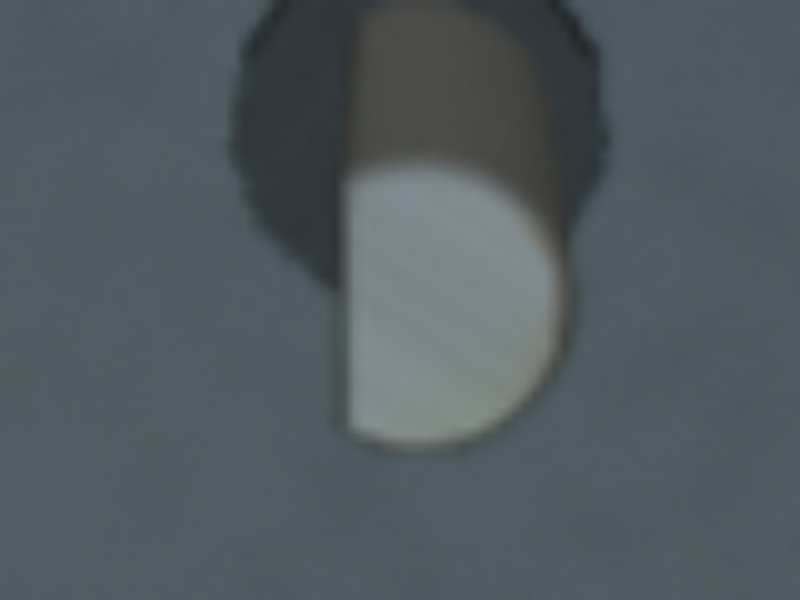

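The flat is vertical in the crop, from (346,180) to (346,432), so it now faces exactly along the jaw axis. The round reaches x = 565 and y = 445.

```bash
cat >> h.py <<'E'
def fitD(px):
    from scipy.optimize import least_squares
    w=toz("wrist",px,.113); f=least_squares(lambda p:np.hypot(*(w-p[:2]).T)-.010,w.mean(0)); c=f.x
    d=w[1]-w[0]; n=np.array([d[1],-d[0]]); n=n*np.sign(n@((w[0]+w[1])/2-c)); n/=np.hypot(*n)
    print("centre",c.round(4),f.fun.round(4),"flat yaw",(np.degrees(np.arctan2(n[1],n[0]))%360).round(1)); return c,n
E
python3 - <<'E'
from h import *
px=np.array([[346,178],[346,434],[565,290],[425,160],[425,446],[520,405],[510,190]])/10+[280,206]-.45
c,n=fitD(px)
t=c-.0025*n; print(units([*t,.09],np.radians(115.6)),units([*t,.09]))
E
```

```text
centre [0.5008 0.1657] [-0.0009 -0.0006 -0.0001 -0.0005 -0.0007 -0.0004 -0.0002] flat yaw 205.3
(array([0.034, 0.015, 2.243]), array([0.004, 0.001, 0.012])) (array([0.034, 0.015, 2.243]), None)
```

>>> move_arm:
  motion:
    - [[0.03,0.02,0.8],[0,0,0],50]
    - [[0.03,0.02,1.6],[0,0,0],50]
    - [[0.03,0.02,2.24],[0,0,0],50]
    - [[0.03,0.02,2.24],[0,0,0],50]
    - [[0.03,0.02,2.24],[0,0,0],30]
    - [[0.03,0.02,2.24],[0,0,0],0]
    - [[0.03,0.02,2.24],[0,0,0],0]
    - [[0.03,0.02,2.24],[0,0,0],0]
    - [[0.03,0.02,2.24],[0,0,0],0]
    - [[0.03,0.02,2.24],[0,0,0],0]

```text
time_s: 4.8
eef_pos: [0.5041, 0.1662, 0.0923]
eef_rot: [0.001, 0.533, 0.846, 0.0]
wrist_force: [-4.6, -2.3, 5.7]
opening: 0.161
```

```bash
python3 - <<'E'
from h import *
o=monitor.get_obs(); print(o["time_s"],o["eef_pos"],o["wrist_force"].round(1),o["torque"].round(2),o["opening"]*85, Rt(o).as_matrix()[:2,0])
u=np.array([.5008,.1657]); a=np.radians(169.8); print(units([*(u-.0025*np.array([np.cos(a),np.sin(a)])),.09],np.radians(79.8)))
E
```

```text
4.8 [0.50414621 0.1662032  0.0922995 ] [-4.6 -2.3  5.7] [-0.34  0.6   0.02] 13.654041919621637 [-0.43274182  0.90151675]
(array([-0.008, -0.02 ,  0.038]), array([0.015, 0.006, 4.48 ]))
```

>>> move_arm:
  motion:
    - [[0,0,0],[0,0,0.9],0]
    - [[-0.01,0,0],[0,0,1.8],0]
    - [[-0.01,-0.01,0],[0,0,2.7],0]
    - [[-0.02,-0.01,0],[0,0,3.6],0]
    - [[-0.02,-0.01,0],[0,0,4.48],0]
    - [[-0.02,-0.01,0],[0,0,4.48],0]
    - [[-0.02,-0.01,0],[0,0,4.48],0]
    - [[-0.02,-0.01,0],[0,0,4.48],0]

```text
time_s: 5.8
eef_pos: [0.5041, 0.1647, 0.0923]
eef_rot: [0.001, 0.767, 0.641, 0.001]
wrist_force: [-5.1, -2.5, 6.6]
opening: 0.159
```

```bash
python3 - <<'E'
from h import *
o=monitor.get_obs(); M=Rt(o).as_matrix(); print(o["time_s"],o["eef_pos"],o["wrist_force"].round(1),o["torque"].round(2),o["opening"]*85, np.degrees(np.arctan2(M[1,0],M[0,0])),M[:,2])
E
```

```text
5.8 [0.50407218 0.16471328 0.0923038 ] [-5.1 -2.5  6.6] [-0.57  0.61 -0.01] 13.537816452475163 79.79262091607607 [ 2.02336051e-03 -8.49807513e-04 -9.99997592e-01]
```

>>> move_arm:
  motion:
    - [[0,0,0],[0,0,0],50]
    - [[0,0,0],[0,0,0],50]
    - [[0,0,0],[0,0,0],50]
    - [[0,0,-0.8],[0,0,0],50]
    - [[0,0,-1.6],[0,0,0],50]
    - [[0,0,-2.2],[0,0,0],50]
    - [[0,0,-2.2],[0,0,0],50]
    - [[0,0,-2.2],[0,0,0],50]
    - [[0,0,-2.2],[0,0,0],50]
    - [[0,0,-2.2],[0,0,0],50]

```text
time_s: 7.05
eef_pos: [0.5027, 0.165, 0.2206]
eef_rot: [-0.001, 0.767, 0.641, -0.001]
wrist_force: [0.7, 0.1, -0.3]
opening: 0.499
```

```bash
python3 - <<'E'
from h import *
o=monitor.get_obs(); print(o["time_s"],o["eef_pos"],o["wrist_force"].round(1)); im=viewer.camera("wrist"); cv2.imwrite("pics/w3.png",im)
p=proj("wrist",[[.5012,.1655,.113]])[0]; x,y=(p-[40,30]).astype(int); print(p,x,y)
cv2.imwrite("pics/w3c.png",cv2.resize(im[y:y+60,x:x+80],(800,600)))
# collar hover: TCP for a view of the collar
print(units([.53,-.276,.20],np.radians(190)))
E
```

```text
7.05 [0.50265914 0.16500218 0.22061513] [ 0.7  0.1 -0.3]
[320.52161989 240.59194567] 280 210
(array([-7.153,  1.752,  0.348]), array([-1.2000e-02, -1.0000e-02, -1.3779e+01]))
```

View pics/w3c.png

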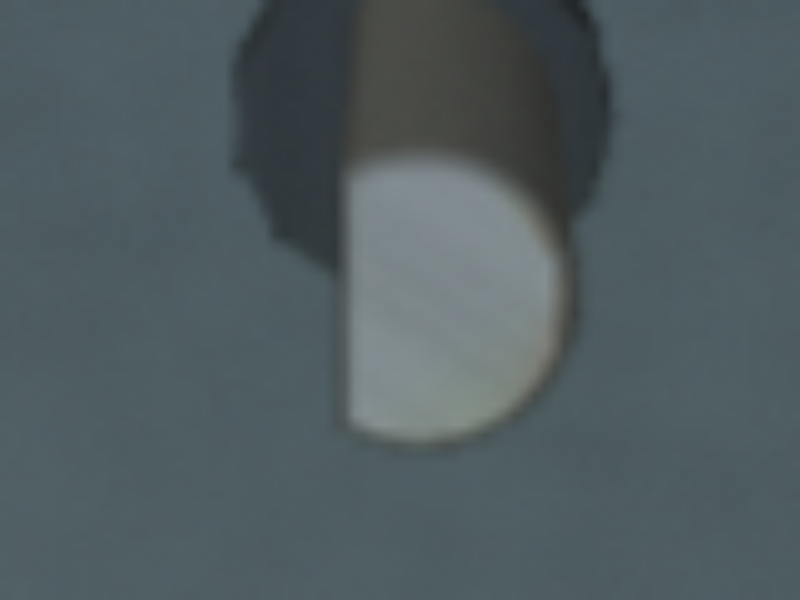

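```bash
python3 - <<'E'
from h import *
px=np.array([[346,172],[346,425],[568,280],[425,155],[425,440],[520,400],[510,185]])/10+[280,210]-.45
fitD(px)
im=cv2.imread("pics/w3.png"); g=cv2.cvtColor(im,cv2.COLOR_BGR2HSV); print(im[100:420:40,150:500:50].reshape(-1,3)[::6].tolist())
m=spotter.outline_of("wrist","unit"); 
for r in m[:1]:
    c=max(cv2.findContours(r["region"].astype(np.uint8),0,2)[0],key=cv2.contourArea).reshape(-1,2)
    w=(toz("wrist",c,.06)*1000).astype(np.float32); print(r["score"],len(c),cv2.minAreaRect(w))
print(units([.53,-.276,.20],np.radians(12)))
E
```

```text
centre [0.5013 0.1662] [-0.001  -0.0009 -0.0001 -0.0007 -0.0007 -0.0005 -0.0004] flat yaw 169.4
[[152, 157, 149], [150, 154, 146], [160, 156, 142], [96, 90, 75], [100, 94, 78], [99, 95, 81], [152, 156, 148], [153, 159, 151], [147, 151, 143], [21, 21, 21]]
0.91 198 ((502.47119140625, 166.88809204101562), (168.88568115234375, 167.5457000732422), 79.79400634765625)
(array([-7.153,  1.75 ,  0.352]), array([-7.000e-03,  8.000e-03,  8.471e+00]))
```

The flat now faces the front: 169.4° measured against the unit's front at 169.8°. I'll go to the collar.

>>> move_arm:
  motion:
    - [[-0.7,0.17,0.0],[0,0,0.9],100]
    - [[-1.6,0.4,0.0],[0,0,1.9],100]
    - [[-2.5,0.61,0.0],[0,0,2.9],100]
    - [[-3.4,0.83,0.1],[0,0,3.9],100]
    - [[-4.3,1.05,0.2],[0,0,4.9],100]
    - [[-5.2,1.27,0.3],[0,0,5.9],100]
    - [[-6.1,1.49,0.35],[0,0,6.9],100]
    - [[-6.8,1.66,0.35],[0,0,7.8],100]
    - [[-7.15,1.75,0.35],[0,0,8.47],100]
    - [[-7.15,1.75,0.35],[0,0,8.47],100]

```text
time_s: 8.4
eef_pos: [0.5301, -0.2773, 0.2003]
eef_rot: [-0.0, 0.995, 0.104, -0.0]
wrist_force: [0.4, 0.8, -0.3]
opening: 0.998
```

>>> move_arm:
  motion:
    - [[0,0,0],[0,0,0],100]
    - [[0,0,0],[0,0,0],100]
    - [[0,0,0],[0,0,0],100]
    - [[0,0,0],[0,0,0],100]

```text
time_s: 8.9
eef_pos: [0.5306, -0.2752, 0.201]
eef_rot: [0.0, 0.994, 0.105, 0.0]
wrist_force: [0.2, 0.0, -0.1]
opening: 1.0
```

```bash
python3 - <<'E'
from h import *
o=monitor.get_obs(); print(o["time_s"],o["eef_pos"],o["q"].round(2)); im=viewer.camera("wrist"); cv2.imwrite("pics/w4.png",im)
for t in ["collar_center","screw","spacer"]:
  for r in spotter.outline_of("wrist",t)[:2]:
    m=r["region"].astype(np.uint8); c=max(cv2.findContours(m,0,2)[0],key=cv2.contourArea); 
    p=np.array(r["centre"])*[640,480]; print(t,r["score"],m.sum(),p,toz("wrist",[p],.028),cv2.boundingRect(c))
E
```

```text
8.9 [ 0.53057576 -0.27523941  0.20103488] [-0.68  0.27  1.58 -0.    1.29  0.68]
collar_center 0.63 2500 [324.48 229.92] [[ 0.51971867 -0.27911599]] (300, 192, 56, 77)
screw 0.66 293 [330.304 259.2  ] [[ 0.49693486 -0.28880531]] (321, 250, 15, 18)
spacer 0.57 2561 [152.576 192.816] [[ 0.5213482  -0.14402162]] (128, 163, 63, 59)
```

View pics/w4.png

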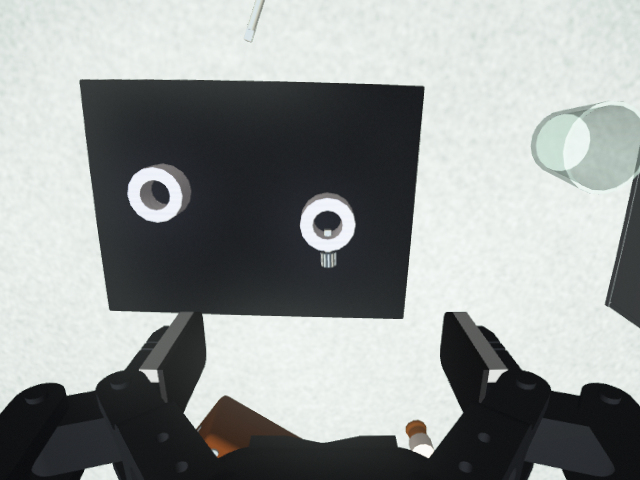

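The collar's top ring is centred near (328,223), with the nose at (328,233) in the bore and the head at (328,260) below. The spacer is at (155,194).

```bash
python3 - <<'E'
from h import *
im=cv2.imread("pics/w4.png"); g=cv2.cvtColor(im,cv2.COLOR_BGR2GRAY)
m=np.zeros_like(g); m[185:270,290:365]=(g[185:270,290:365]>200)
n,l,s,ce=cv2.connectedComponentsWithStats(m); print(s[1:].tolist())
i=1+np.argmax(s[1:,4]); c=max(cv2.findContours((l==i).astype(np.uint8),0,1)[0],key=cv2.contourArea).reshape(-1,2)
e=cv2.fitEllipse(c); print(e)
w=(toz("wrist",c,.028)*1000).astype(np.float32); print(cv2.minEnclosingCircle(w)); print(cv2.fitEllipse(w))
C=toz("wrist",[e[0]],.028)[0]
def cent(x0,x1,y0,y1,th):
    s=g[y0:y1,x0:x1].astype(float); s=np.where(s>th,s,0); Y,X=np.mgrid[y0:y1,x0:x1]; return [(X*s).sum()/s.sum(),(Y*s).sum()/s.sum()]
hd=cent(316,342,253,272,90); print("head px",hd); H=toz("wrist",[hd],.022)[0]
d=C-H; print(C,H,"yaw x",np.degrees(np.arctan2(d[1],d[0])),np.hypot(*d))
import numpy as np
y=np.arctan2(d[1],d[0]); print(units([*C,.023],y))
E
```

```text
[[300, 198, 55, 54, 1570], [324, 231, 7, 5, 32], [324, 255, 1, 11, 11], [328, 255, 1, 12, 12]]
((327.14520263671875, 224.23126220703125), (51.83194351196289, 53.59297180175781), 88.52662658691406)
((524.015380859375, -280.3567199707031), 21.43829917907715)
((524.2001342773438, -280.4161071777344), (41.60573196411133, 41.6834602355957), 131.0576171875)
head px [np.float64(327.82461518392904), np.float64(259.839225150013)]
[ 0.52458551 -0.28033077] [ 0.49385293 -0.2875766 ] yaw x 13.266371305841668 0.031575207537358034
(array([-0.112,  0.055,  2.966]), array([ 0.001, -0.   , -0.156]))
```

>>> move_arm:
  motion:
    - [[-0.05,0.03,0.9],[0,0,-0.16],90]
    - [[-0.11,0.05,1.8],[0,0,-0.16],85]
    - [[-0.11,0.05,2.6],[0,0,-0.16],80]
    - [[-0.11,0.05,3.08],[0,0,-0.16],75]
    - [[-0.11,0.05,3.08],[0,0,-0.16],75]
    - [[-0.11,0.05,3.08],[0,0,-0.16],75]
    - [[-0.11,0.05,3.08],[0,0,-0.16],40]
    - [[-0.11,0.05,3.08],[0,0,-0.16],30]
    - [[-0.11,0.05,3.08],[0,0,-0.16],30]
    - [[-0.11,0.05,3.08],[0,0,-0.16],30]

```text
time_s: 10.35
eef_pos: [0.526, -0.2811, 0.0187]
eef_rot: [0.001, 0.993, 0.116, 0.001]
wrist_force: [-2.3, 1.1, 5.8]
opening: 0.494
```

```bash
python3 - <<'E'
from h import *
o=monitor.get_obs(); M=Rt(o).as_matrix(); print(o["time_s"],o["eef_pos"],o["wrist_force"].round(1),o["torque"].round(2),o["opening"]*85, np.degrees(np.arctan2(M[1,0],M[0,0])),M[:,2].round(3))
E
```

```text
10.35 [ 0.52595215 -0.28113585  0.0186731 ] [-2.3  1.1  5.8] [ 0.17  0.24 -0.01] 41.966577518302266 13.296536531212201 [ 0.003 -0.003 -1.   ]
```

>>> move_arm:
  motion:
    - [[0,0,0],[0,0,0],0]
    - [[0,0,0],[0,0,0],0]
    - [[0,0,-0.5],[0,0,0],0]
    - [[0,0,-1.2],[0,0,0],0]
    - [[0,0,-2.0],[0,0,0],0]
    - [[0,0,-2.8],[0,0,0],0]
    - [[0,0,-3.2],[0,0,0],0]
    - [[0,0,-3.2],[0,0,0],0]
    - [[0,0,-3.2],[0,0,0],0]
    - [[0,0,-3.2],[0,0,0],0]

```text
time_s: 11.6
eef_pos: [0.5238, -0.2794, 0.2062]
eef_rot: [-0.001, 0.993, 0.116, -0.001]
wrist_force: [0.0, 0.8, -0.8]
opening: 0.494
```

```bash
python3 - <<'E'
from h import *
o=monitor.get_obs(); M=Rt(o).as_matrix(); print(o["time_s"],o["eef_pos"],o["wrist_force"].round(1),o["torque"].round(2),o["opening"]*85, np.degrees(np.arctan2(M[1,0],M[0,0])),M[:,2].round(3))
im=viewer.camera("wrist"); cv2.imwrite("pics/w5.png",im)
print(proj("wrist",[o["eef_pos"]+M@[0,0,z] for z in (.0027,-.0093)]))
print("above shaft:",units([.5015,.1658,.21],np.radians(-10.2)))
E
```

```text
11.6 [ 0.52376784 -0.27938194  0.20621173] [ 0.   0.8 -0.8] [-0.07 -0.02  0.01] 41.97584607398449 13.287418765499504 [-0.002  0.002 -1.   ]
[[322.58942267 324.77543123]
 [322.5837688  341.77548936]]
above shaft: (array([ 1.342, -7.309, -0.046]), array([-0.013,  0.016,  2.936]))
```

View pics/w5.png

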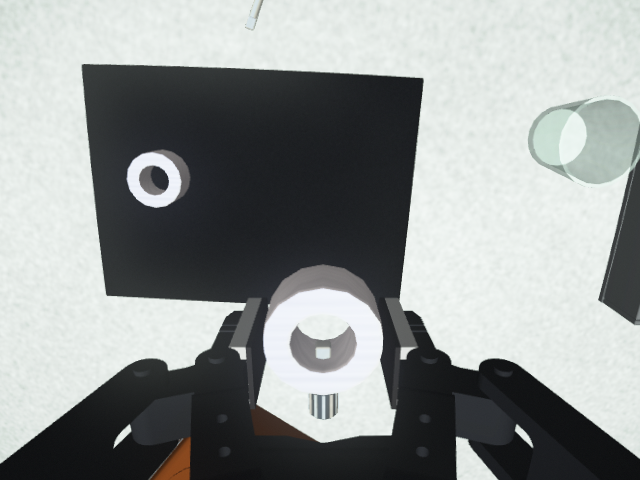

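```bash
python3 - <<'E'
from h import *
im=cv2.imread("pics/w5.png"); g=cv2.cvtColor(im,cv2.COLOR_BGR2GRAY)
print(g[280:395:4,323].tolist(), g[338,255:392:4].tolist())
m=np.zeros_like(g); m[275:392,262:386]=(g[275:392,262:386]>228)
n,l,s,ce=cv2.connectedComponentsWithStats(m); i=1+np.argmax(s[1:,4]); print(s[i])
c=max(cv2.findContours((l==i).astype(np.uint8),0,1)[0],key=cv2.contourArea).reshape(-1,2); h=cv2.convexHull(c)[:,0]
o=monitor.get_obs(); z=o["eef_pos"][2]
for dz in (.0073,.0093,.0113):
    w=(toz("wrist",h,z+dz)*1000).astype(np.float32); e=cv2.fitEllipse(w); d=np.array([*np.array(e[0])/1000,z])-o["eef_pos"]; print(dz,e,"offset tool",Rt(o).inv().apply(d).round(4))
E
```

```text
[124, 128, 219, 244, 244, 243, 242, 245, 243, 241, 239, 242, 240, 240, 239, 145, 117, 217, 225, 225, 134, 131, 129, 170, 241, 240, 244, 242, 241] [46, 48, 187, 241, 241, 241, 241, 240, 240, 115, 114, 121, 120, 123, 147, 235, 241, 239, 234, 225, 129, 133, 139, 147, 147, 176, 241, 241, 241, 242, 242, 241, 83, 41, 39]
[ 262  289  124  103 8656]
0.0073 ((512.4724731445312, -282.3919372558594), (47.38301086425781, 62.58797836303711), 105.07337951660156) offset tool [-0.0118  0.0002  0.    ]
0.0093 ((513.822509765625, -282.0748596191406), (46.631919860839844, 61.595802307128906), 105.07332611083984) offset tool [-0.0104  0.0002  0.    ]
0.0113 ((515.1724853515625, -281.7577819824219), (45.88080596923828, 60.60369873046875), 105.07343292236328) offset tool [-0.009   0.0002  0.    ]
```

```bash
python3 - <<'E'
from h import *
from scipy.optimize import least_squares
im=cv2.imread("pics/w5.png"); g=cv2.cvtColor(im,cv2.COLOR_BGR2GRAY)
m=np.zeros_like(g); m[275:392,250:396]=(g[275:392,250:396]>190)
l=cv2.connectedComponentsWithStats(m)[1]
c=max(cv2.findContours((l==l[300,323]).astype(np.uint8),0,1)[0],key=cv2.contourArea).reshape(-1,2)
out=c[(c[:,1]<340)&(c[:,1]>275)].astype(float)
inn=np.array([[290.5,338],[355,338],[323,372.5]])
o=monitor.get_obs(); r=Rt(o)
def loc(px,dz):
    w=toz("wrist",px,o["eef_pos"][2]+dz); return r.inv().apply(np.c_[w,np.full(len(w),o["eef_pos"][2])]-o["eef_pos"])[:,:2]
print(out[::12].tolist())
F=lambda p:np.r_[np.hypot(*(loc(out,p[2])-p[:2]).T)-.022,3*(np.hypot(*(loc(inn,p[2])-p[:2]).T)-.0115)]
f=least_squares(F,[0,0,.0093],x_scale=.001,loss="soft_l1",f_scale=.0005); print(f.x.round(4),np.abs(f.fun).max(),f.fun[-3:])
for dz in (.0083,.0093,.0103):
    h=least_squares(lambda p:F([*p,dz]),[0,0],x_scale=.001,loss="soft_l1",f_scale=.0005); print(dz,h.x.round(4),h.cost)
# nose at (323,352): plane of collar mid, nose centre ~6.5+ mm ; head
print("nose/head in tool",loc(np.array([[323,352],[323,405.]]),-.0027+.003))
E
```

```text
[[320.0, 288.0], [308.0, 291.0], [296.0, 294.0], [284.0, 301.0], [273.0, 311.0], [266.0, 323.0], [264.0, 335.0], [381.0, 332.0], [378.0, 320.0], [369.0, 308.0], [358.0, 299.0], [346.0, 292.0], [334.0, 290.0], [322.0, 288.0]]
[-0.0047 -0.0001  0.0032] 0.002087246546139147 [0.00126881 0.00153208 0.00208725]
0.0083 [-0.0025 -0.0001] 1.169915955345813e-05
0.0093 [-0.0021 -0.0001] 1.419827531008698e-05
0.0103 [-0.0017 -0.0001] 1.681738859580495e-05
nose/head in tool [[-9.85333514e-03 -1.05942558e-05]
 [-3.41623449e-02 -2.77951378e-05]]
```

>>> move_arm:
  motion:
    - [[0.15,-0.7,-0.05],[0,0,0.3],0]
    - [[0.3,-1.6,-0.05],[0,0,0.7],0]
    - [[0.47,-2.5,-0.05],[0,0,1.1],0]
    - [[0.63,-3.4,-0.05],[0,0,1.5],0]
    - [[0.8,-4.3,-0.05],[0,0,1.9],0]
    - [[0.95,-5.2,-0.05],[0,0,2.3],0]
    - [[1.12,-6.1,-0.05],[0,0,2.6],0]
    - [[1.26,-6.8,-0.05],[0,0,2.94],0]
    - [[1.37,-7.31,-0.05],[0,0,2.94],0]
    - [[1.37,-7.31,-0.05],[0,0,2.94],0]

```text
time_s: 12.9
eef_pos: [0.5029, 0.1676, 0.2101]
eef_rot: [0.0, 0.996, -0.087, -0.001]
wrist_force: [-0.6, -0.1, -0.9]
opening: 0.494
```

>>> move_arm:
  motion:
    - [[0,0,0],[0,0,0],0]
    - [[0,0,0],[0,0,0],0]
    - [[0,0,0],[0,0,0],0]
    - [[0,0,0],[0,0,0],0]

```text
time_s: 13.4
eef_pos: [0.5039, 0.1651, 0.2111]
eef_rot: [0.0, 0.996, -0.09, 0.0]
wrist_force: [1.2, 0.1, -1.5]
opening: 0.492
```

```bash
python3 - <<'E'
from h import *
o=monitor.get_obs(); M=Rt(o).as_matrix(); print(o["time_s"],o["eef_pos"],o["wrist_force"].round(1),o["opening"]*85, np.degrees(np.arctan2(M[1,0],M[0,0])),M[:,2].round(3),o["q"].round(2))
im=viewer.camera("wrist"); cv2.imwrite("pics/w6.png",im); cv2.imwrite("pics/s6.png",viewer.camera("scene"))
print("proj shaft",proj("wrist",[[.5015,.1657,z] for z in (.068,.113)]))
a=np.radians(-10.2); print(units([.5015+.002*np.cos(a),.1657+.002*np.sin(a),.15],a))
E
```

```text
13.4 [0.50391864 0.1651411  0.21112947] [ 1.2  0.1 -1.5] 41.81858872549033 -10.283219849296582 [ 0. -0. -1.] [ 0.09  0.11  1.75 -0.    1.29  1.84]
proj shaft [[322.98359693 229.26848317]
 [323.01969639 249.6418857 ]]
(array([-0.007,  0.002,  1.019]), array([-0.   , -0.001, -0.008]))
```

View pics/w6.png

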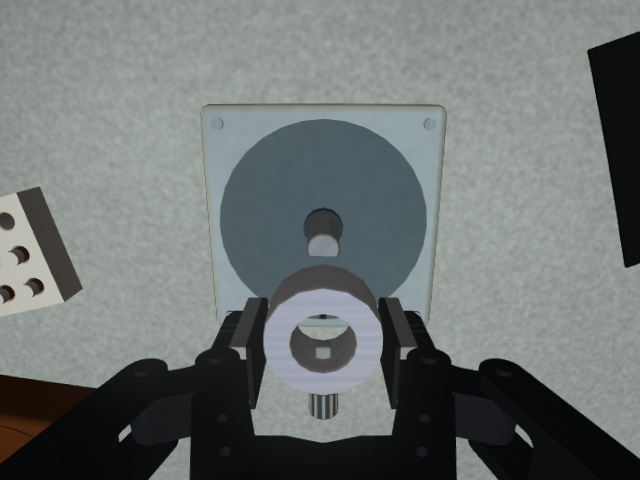

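Collar and shaft are lined up sideways (both at x≈323), and the flat edge of the shaft is at y≈257, facing the collar's screw. I'll measure fore and aft.

```bash
python3 - <<'E'
from h import *
from scipy.optimize import least_squares
im=cv2.imread("pics/w6.png"); g=cv2.cvtColor(im,cv2.COLOR_BGR2GRAY)
print("shaft col",g[225:264,323].tolist()); print("row",g[250,300:346].tolist())
o=monitor.get_obs(); r=Rt(o); print(o["eef_pos"])
hs=g[280:400,250:396]; m=np.zeros_like(g); m[280:400,250:396]=(hs>195)
l=cv2.connectedComponentsWithStats(m)[1]; k=(l==l[300,323]).astype(np.uint8)
cs=cv2.findContours(k,2,1)[0]; cs=sorted(cs,key=cv2.contourArea)[::-1][:2]
for c,R0 in zip(cs,(22,11.5)):
    c=c[:,0]; print(cv2.boundingRect(c))
    for dz in (.0073,.0093,.0113):
        w=toz("wrist",c,o["eef_pos"][2]+dz); t=r.inv().apply(np.c_[w,np.full(len(w),o["eef_pos"][2])]-o["eef_pos"])[:,:2]
        f=least_squares(lambda p:np.hypot(*(t-p[:2]).T)-p[2],[0,0,.02],x_scale=.001,loss="soft_l1",f_scale=.0003); print(R0,dz,(f.x*1000).round(2))
print("pred flat edge/back row",proj("wrist",[np.array([.5015,.1657,.113])+r.apply([d,0,0]) for d in (-.005,.010)]))
cv2.imwrite("pics/w6c.png",cv2.resize(im[200:300,265:385],(720,600)))
E
```

```text
shaft col [58, 58, 58, 57, 58, 59, 57, 58, 71, 90, 110, 131, 136, 134, 134, 133, 136, 134, 134, 132, 132, 133, 134, 136, 136, 135, 133, 133, 133, 136, 132, 104, 90, 92, 90, 90, 90, 90, 88]
row [88, 87, 88, 87, 88, 90, 82, 87, 115, 134, 139, 139, 137, 136, 136, 135, 134, 134, 134, 133, 133, 134, 135, 135, 133, 133, 136, 138, 139, 140, 140, 142, 140, 140, 138, 140, 139, 131, 99, 76, 86, 90, 91, 91, 91, 91]
[0.50388537 0.16536647 0.21114365]
(0, 0, 640, 480)
22 0.0073 [ 10.87  -1.28 114.39]
22 0.0093 [ 11.89  -1.26 112.58]
22 0.0113 [ 12.92  -1.23 110.77]
pred flat edge/back row [[323.02566429 257.5171283 ]
 [323.00750188 233.59895785]]
```

View pics/w6c.png

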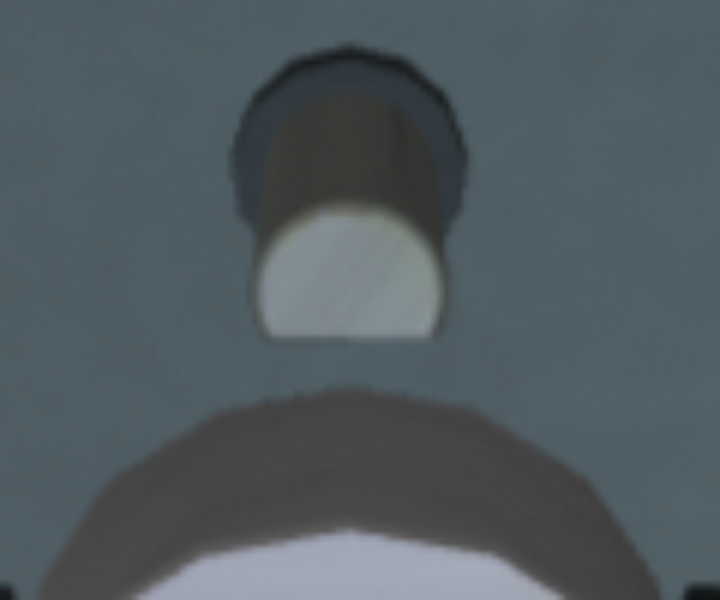

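```bash
python3 - <<'E'
from h import *
from scipy.optimize import least_squares
im=cv2.imread("pics/w6.png"); g=cv2.cvtColor(im,cv2.COLOR_BGR2GRAY)
print("col",g[284:396:3,323].tolist()); print("row",g[342,258:390:3].tolist())
o=monitor.get_obs(); r=Rt(o)
b=im[...,0].astype(int)-im[...,1]; print("b-g",b[284:396:6,323].tolist())
m=np.zeros_like(g); m[280:400,258:390]=((g>150)&(b>5))[280:400,258:390]; m=cv2.medianBlur(m,5)
l,n=cv2.connectedComponentsWithStats(m)[1:3]; i=1+np.argmax(n[1:,4]); cs=sorted(cv2.findContours((l==i).astype(np.uint8),2,1)[0],key=cv2.contourArea)[::-1][:2]
for c,R0 in zip(cs,(22,11.5)):
    c=c[:,0]; print(cv2.boundingRect(c))
    for dz in (.0073,.0093,.0113):
        w=toz("wrist",c,o["eef_pos"][2]+dz); t=r.inv().apply(np.c_[w,np.full(len(w),o["eef_pos"][2])]-o["eef_pos"])[:,:2]
        f=least_squares(lambda p:np.hypot(*(t-p[:2]).T)-p[2],[0,0,.02],x_scale=.001,loss="soft_l1",f_scale=.0003); print(R0,dz,(f.x*1000).round(2))
E
```

```text
col [72, 87, 168, 168, 167, 165, 162, 163, 168, 167, 77, 35, 147, 151, 134, 152, 158, 159, 161, 61, 63, 105, 140, 139, 138, 93, 75, 71, 72, 84, 160, 160, 158, 165, 166, 162, 161, 102]
row [26, 25, 164, 164, 164, 166, 166, 166, 166, 165, 164, 61, 63, 64, 68, 67, 68, 67, 71, 68, 61, 61, 61, 60, 63, 71, 67, 68, 72, 75, 73, 77, 79, 162, 168, 169, 170, 169, 169, 169, 169, 168, 21, 20]
b-g [0, 16, 16, 16, 16, 3, 4, -7, -5, -5, -2, 6, 4, 0, 0, 13, 14, 15, 13]
(264, 289, 118, 106)
22 0.0073 [-2.12 -0.28 20.83]
22 0.0093 [-0.89 -0.27 20.5 ]
22 0.0113 [ 0.34 -0.27 20.17]
(286, 313, 72, 62)
11.5 0.0073 [-2.22 -0.29 12.33]
11.5 0.0093 [-0.99 -0.29 12.13]
11.5 0.0113 [ 0.24 -0.28 11.94]
```

>>> move_arm:
  motion:
    - [[-0.015,0,0.5],[0,0,0],0]
    - [[-0.015,0,0.9],[0,0,0],0]
    - [[-0.015,0,1.15],[0,0,0],0]
    - [[-0.015,0,1.15],[0,0,0],0]
    - [[-0.015,0,1.25],[0,0,0],0]
    - [[-0.015,0,1.32],[0,0,0],0]
    - [[-0.015,0,1.38],[0,0,0],0]
    - [[-0.015,0,1.44],[0,0,0],0]
    - [[-0.015,0,1.5],[0,0,0],0]
    - [[-0.015,0,1.5],[0,0,0],0]

```text
time_s: 14.75
eef_pos: [0.5027, 0.1658, 0.1207]
eef_rot: [0.0, 0.996, -0.089, -0.0]
wrist_force: [-1.2, -0.3, -1.6]
opening: 0.497
```

```bash
cat > st.py <<'E'
from h import *
o=monitor.get_obs(); M=Rt(o).as_matrix(); print(o["time_s"],o["eef_pos"].round(4),"F tool",(M.T@o["wrist_force"]).round(1),"T",(M.T@o["torque"]).round(2),o["opening"]*85, np.degrees(np.arctan2(M[1,0],M[0,0])).round(2),M[:,2].round(3))
E
python3 st.py
```

```text
14.75 [0.5027 0.1658 0.1207] F tool [-1.2  0.5  1.6] T [ 0.02  0.01 -0.04] 42.27384235781981 -10.23 [-0.001 -0.    -1.   ]
```

>>> move_arm:
  motion:
    - [[0,0,0.08],[0,0,0],0]
    - [[0,0,0.16],[0,0,0],0]
    - [[0,0,0.24],[0,0,0],0]
    - [[0,0,0.32],[0,0,0],0]
    - [[0,0,0.4],[0,0,0],0]
    - [[0,0,0.45],[0,0,0],0]
    - [[0,0,0.45],[0,0,0],0]
    - [[0,0,0.45],[0,0,0],0]
    - [[0,0,0.45],[0,0,0],0]

```text
time_s: 15.88
eef_pos: [0.5031, 0.1659, 0.0943]
eef_rot: [-0.0, 0.996, -0.089, 0.0]
wrist_force: [0.1, 0.4, -0.6]
opening: 0.489
```

```bash
python3 st.py
```

```text
15.875 [0.5031 0.1659 0.0943] F tool [-0.  -0.5  0.6] T [-0.05  0.05  0.02] 41.591425277249186 -10.23 [ 0.  0. -1.]
```

>>> move_arm:
  motion:
    - [[0.02,0,0],[0,0,0],0]
    - [[0.04,0,0],[0,0,0],0]
    - [[0.05,0,0],[0,0,0],0]
    - [[0.05,0,0],[0,0,0],0]
    - [[0.05,0,0],[0,0,0],0]

```text
time_s: 16.5
eef_pos: [0.5053, 0.1654, 0.0939]
eef_rot: [0.0, 0.996, -0.089, -0.001]
wrist_force: [-4.3, 0.5, 0.3]
opening: 0.487
```

```bash
python3 st.py
```

```text
16.5 [0.5053 0.1654 0.0939] F tool [-4.3  0.3 -0.3] T [ 0.02 -0.64  0.02] 41.36631715865784 -10.22 [-0.001  0.    -1.   ]
```

>>> move_arm:
  motion:
    - [[0.01,0,0],[0,0,0],0]
    - [[0.02,0,0],[0,0,0],0]
    - [[0.02,0,0],[0,0,0],0]
    - [[0.02,0,0],[0,0,0],0]
    - [[0.02,0,0],[0,0,0],0]
    - [[0.02,0,0],[0,0,0],0]
    - [[0.02,0,0],[0,0,0],0]
    - [[0.02,0,0],[0,0,0],0]

```text
time_s: 17.5
eef_pos: [0.5054, 0.1654, 0.0937]
eef_rot: [0.0, 0.996, -0.089, -0.002]
wrist_force: [-7.3, 1.1, 3.7]
opening: 0.494
```

```bash
python3 st.py; python3 - <<'E'
from h import *
im=viewer.camera("wrist"); s=viewer.camera("scene"); x,y=proj("scene",[[.5015,.1657,.09]])[0].astype(int)
cv2.imwrite("pics/f.png",np.hstack([cv2.resize(im[180:480,200:440],(400,500)),cv2.resize(s[y-50:y+50,x-40:x+40],(400,500))]))
E
python3 st.py
```

```text
17.5 [0.5054 0.1654 0.0937] F tool [-7.4  0.2 -3.6] T [ 0.03 -1.3  -0.01] 41.98880405802285 -10.22 [-0.003  0.    -1.   ]
17.6 [0.5054 0.1654 0.0937] F tool [-8.  -1.  -3.7] T [-0.   -1.28 -0.08] 41.78153019006859 -10.22 [-0.003  0.    -1.   ]
```

View pics/f.png

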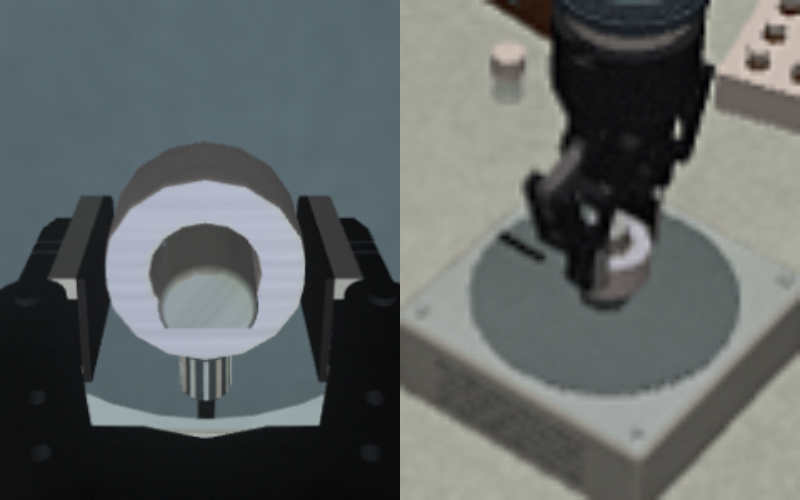

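The wrist view shows the shaft inside the collar, with the screw pointing along the index bar. The push is a steady 7–8 N, so I'm handing in.

```bash
python3 -c "
from h import *
workorder.hand_in()"; python3 st.py
```

```text
the job is handed in; nothing more can be done
the job is handed in; nothing more can be done
```

I did every step in order and handed the job in at 17.6 s. `hand_in` gives no verdict, so the result rests on my own checks.

**What I did**
- **Shaft:** with the collar still on its mat, I pinched the bare shaft across its flat. The jaws read about 13.6 mm for a nominal 15 mm, clearly below the 20 mm round. I turned it about 36°, and a wrist picture then put the flat at 169.4° against the unit's front at about 169.8°.
- **Collar:** I gripped the collar across its y axis and lowered it over the shaft without resistance. I then pushed it towards the back of the unit.

**Last checks**
- **Contact:** the push was steady at 7–8 N. It began after about 2 mm of travel towards the back, which fits the nose meeting the flat. I inferred this from the wrist force; the nose itself was hidden.
- **Alignment:** the tool's yaw was -10.2°, the same as the unit's, and its tilt was about 0.003 rad. The last picture shows the shaft inside the collar and the screw in line with the index bar.
- **Height:** the collar's centre should be about 89–91 mm above the unit's underside, inside the required 84–98 mm, so its underside is about 9–11 mm above the boss.

**What disagreed**
- The collar's position in the gripper fore and aft came out between 0.9 and 2.1 mm off centre, depending on the height assumed.
- At the end there was an upward force of about 3.7 N on the tool, probably friction at the nose.
- I did not measure the bystanders again afterwards, but no path went near them.

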